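# Refit the bayonet filter rig and pack up the tote

## Task

Refit the filter rig: lock every filter on the bench into the port of its own colour, and close every port that has no filter with a white blanking cap, each part pushed down and turned clockwise to its stop so that the spring cannot lift it out (a cap that is not needed may stay on the bench). Then pack up: swing both wire bails of the blue tote fully in across its mouth, and only after that stack the orange spares tray on them, centred, level and square with the tote. Leave the other things on the bench where they are.

Things in the scene. Friction and masses are not known exactly. Their poses are not given: they have to be found in the camera images.
- filter_red: red filter, 116 mm tall, 320 g, standing loose (may be absent). Top: black upright wing to grip, 52 along x, 16 along y, z=86-116; red canister of diameter 62, z=48-86. Below: stem of diameter 48 (foot 43, tapering over z=0-7); a steel bar through it forms two lugs, 68 along x, 12 wide, z=22-30. Origin: centre of foot, z up. Half a turn gives the same part.
- filter_yellow: yellow filter, 116 mm tall, 320 g, standing loose (may be absent). Top: black upright wing to grip, 52 along x, 16 along y, z=86-116; yellow canister of diameter 62, z=48-86. Below: stem of diameter 48 (foot 43, tapering over z=0-7); a steel bar through it forms two lugs, 68 along x, 12 wide, z=22-30. Origin: centre of foot, z up. Half a turn gives the same part.
- filter_green: green filter, 116 mm tall, 320 g, standing loose (may be absent). Top: black upright wing to grip, 52 along x, 16 along y, z=86-116; green canister of diameter 62, z=48-86. Below: stem of diameter 48 (foot 43, tapering over z=0-7); a steel bar through it forms two lugs, 68 along x, 12 wide, z=22-30. Origin: centre of foot, z up. Half a turn gives the same part.
- cap1: one of two alike white blanking caps, 112 mm tall, 250 g, standing loose. Top: white upright wing to grip, 52 along x, 16 along y, z=82-112, on a neck of diameter 36; disc of diameter 68, z=48-56. Below: stem of diameter 48 (foot 43, tapering over z=0-7); a steel bar through it forms two lugs, 68 along x, 12 wide, z=22-30. Origin: centre of foot, z up. Half a turn gives the same part.
- cap2: one of two alike white blanking caps, 112 mm tall, 250 g, standing loose. Top: white upright wing to grip, 52 along x, 16 along y, z=82-112, on a neck of diameter 36; disc of diameter 68, z=48-56. Below: stem of diameter 48 (foot 43, tapering over z=0-7); a steel bar through it forms two lugs, 68 along x, 12 wide, z=22-30. Origin: centre of foot, z up. Half a turn gives the same part.
- rig: fixed steel plate, 130 (x) x 340 (y) x 20 mm, carrying three bayonet ports 105 apart in any colour order; grey pipe and gauge along its +x side. To lock a part: lugs over the notches, push down until its foot is 17-20 above the port's underside, turn clockwise seen from above to the stop (about 95 degrees), let go: the spring lifts it to 22, lugs under the flange.
- port_red: fixed port with red flange, 90 mm wide; origin: centre of underside, z up. Flange z=52-60, hole diameter 50.4, two entry notches 18 wide reaching beyond the lugs along the port's +x and -x (white marks; each port its own direction). Lugs enter if lined up within 4 degrees. Spring plunger inside pushes up 4 N at foot height 32, 9 N at 22, 11.5 N at 17 (bottom). An unlocked part stands at 30-32.
- port_yellow: fixed port with yellow flange, 90 mm wide; origin: centre of underside, z up. Flange z=52-60, hole diameter 50.4, two entry notches 18 wide reaching beyond the lugs along the port's +x and -x (white marks; each port its own direction). Lugs enter if lined up within 4 degrees. Spring plunger inside pushes up 4 N at foot height 32, 9 N at 22, 11.5 N at 17 (bottom). An unlocked part stands at 30-32.
- port_green: fixed port with green flange, 90 mm wide; origin: centre of underside, z up. Flange z=52-60, hole diameter 50.4, two entry notches 18 wide reaching beyond the lugs along the port's +x and -x (white marks; each port its own direction). Lugs enter if lined up within 4 degrees. Spring plunger inside pushes up 4 N at foot height 32, 9 N at 22, 11.5 N at 17 (bottom). An unlocked part stands at 30-32.
- tote: blue tote holding spent filters (below z=60), fixed on the bench: 200 along its x axis, 130 along y, 90 high, walls 5; origin at the centre of its underside. Two steel wire bails are pivoted on its long sides, at x=+72 (far) and x=-72 (near), z=95; it may stand on the left or right.
- bail_far (a joint): angle of the tote's far bail (+x end), rad: 0 = level, pointing outwards away from the tote; 1.57 = upright; 3.14 = swung fully in, lying level across the mouth (its stop). Stays where it is left (needs about 0.05 N m, some 1.5 N at the crossbar).
- bail_far_bar (a point): middle of the far bail's crossbar: round bar of diameter 10, 142 long along the tote's y axis, parallel to its pivot and 42 from it; swung in it lies at x=+30, z=95 in the tote's frame.
- bail_near (a joint): angle of the tote's near bail (-x end), rad: 0 = level, pointing outwards away from the tote; 1.57 = upright; 3.14 = swung fully in, lying level across the mouth (its stop). Stays where it is left (needs about 0.05 N m, some 1.5 N at the crossbar).
- bail_near_bar (a point): middle of the near bail's crossbar: round bar of diameter 10, 142 long along the tote's y axis, parallel to its pivot and 42 from it; swung in it lies at x=-30, z=95 in the tote's frame.
- tray: orange spares tray, loose, 400 g with its contents: 170 along x, 150 along y, sides 40 high; origin at the centre of its underside. A black carrying bar runs along its x axis over the middle: 110 long, 18 wide, z=66 to 84, with posts under it at x=+-45. Half a turn gives the same tray. Stacked on the swung-in bails its underside lies at z=100 in the tote's frame.
- jar: bystander, leave alone: amber glass jar, diameter 52, 70 high; origin at the centre of its underside
- socket: bystander, leave alone: steel impact socket, diameter 36, 70 high; origin at the centre of its underside
- blade_box: bystander, leave alone: small cardboard box 70 x 120 x 45; origin at the centre of its underside
- spray: bystander, leave alone: spray can, diameter 54, 140 high; origin at the centre of its underside
- flange: bystander, leave alone: dark steel hub flange, diameter 90, 40 high; origin at the centre of its underside
Things that resemble listed ones, but are neither listed nor needed, are in the scene too. What is shaped like the cap1 but purple is not meant. What is shaped like the cap2 but purple is not meant.

How it is judged:
By the outcome, as a careful person would: the job done as asked, in the order asked, and still so for the second after the job is handed in, with the robot touching nothing.
Of filter_red, filter_yellow, filter_green only 1 to 3 are there at a start; the rules pass over those that are not, and their reading is None.
At some moment in a run one of filter_red, filter_yellow, filter_green, cap1, cap2, tray may be knocked a few centimetres aside while the robot is not near it.
It also fails if it takes over 200 s, if anything falls off the work surface, if the arm or the gripper's body presses on something with over 40 N, if the wrist force passes 120 N, or if a joint passes its speed limit or range.

## Robot

A 7-joint arm with a two-finger parallel gripper is mounted at the origin on the work surface. World frame = base frame: x ahead of the robot, y to its left, z up, the work surface at z = 0. Lengths are in m, angles in rad, forces in N, time in s.
With the tool pointing down it reaches from about 0.425 to 0.925 m from the base axis. Payload 6.8 kg.
Tool frame: the origin (TCP) lies on the mounting face of the last link; the fingertips stand 182 mm ahead of it and the grasp point (between the pads) lies 163 mm ahead of it; x points along the fingers, y is the direction in which the jaws open and shut, and the axes are right-handed (so a half turn about x gives the same grasp; the last joint's range is limited). The gripper opens to 88 mm and grips with 3 to 60 N. Pads are 20 mm wide; open, the fingers measure 115 mm over their backs; the gripper's body (75 mm by 178 mm) begins 61 mm behind the grasp point.
Start: joints at [-1.391, 0.477, 0.022, 1.555, -0.011, 1.109, -0.083], TCP at [0.192, 0.647, 0.405] pointing down, gripper open.
Joint ranges: [-2.96, 2.96], [-0.34, 2.1], [-1.41, 1.46], [0.24, 2.44], [-1.37, 4.51], [0.17, 1.92], [-2.96, 2.96]. Speed limits (rad/s): [2.39, 2.39, 3.14, 3.14, 3.14, 3.14, 3.14].

## Interface

Orientations are given as [roll, pitch, yaw] about the fixed x, y, z axes, in that order (R = Rz(yaw) Ry(pitch) Rx(roll)).
In Python, from workcell import move_ptp, line_to, goto_joints, grip, hold, inverse_kinematics, snapshot, camera_params, PlanningError, hand_in, boxes_of, mark_of, get_time, get_joint_pos, get_qd, get_joint_efforts, get_ee_pos, get_eef_rot, get_wrist_force, get_torque, get_finger_gap gives the robot as it stands. Calls block until the motion is done:
- move_ptp(position, orientation): joint-space move of the TCP to a pose.
- line_to(position, rate=0.15, rotation=None): straight line of the TCP; rotation=None keeps the orientation; rate is the mean speed in m/s.
- goto_joints(angles): joint-space move.
- grip(opening, grasp_force=None): finger opening in m; grasp_force is the grip in N (None keeps the last); returns when the fingers have stopped.
- hold(seconds).
- inverse_kinematics(position, orientation): joint angles nearest the present ones, or None.
- snapshot(name): name is "side" or "top" or "wrist"; returns the picture (420x560x3 uint8, red, green, blue); there is no depth.
- camera_params(name): a dict with "camera_matrix" (3x3 intrinsics, pixels), "extrinsics" (4x4, takes a point from camera to world coordinates). Camera axes: x right, y up, looking along -z (the intrinsics and any distortion apply to the point x, -y, -z); pixel columns grow to the right and rows downward; lengths in m; the calibration is good to about 2 mm. A picture is of the moment at which its call begins: read the wrist's pose just before it. camera_params takes no time and is no camera call; for the wrist camera it gives the pose at the moment of the call.
A pose or a line that the arm cannot do raises PlanningError and nothing moves.
- hand_in(): hands the job in, once; it reports no verdict.
Trained networks look in the newest picture that a camera, given by its name, has taken for a name from the list of things; names that differ only in an ending like _2 or _b are one class to them, and where a whole thing is asked for, a point or a joint stands for the part that bears it (a point fixed in the world has none). Each returns a list of dicts, best first, with "p" (0 to 1); they miss things now and then, are a little off and sometimes report something else, mostly with a low value. They report only what shows in the picture. A call takes as long as a camera call. They do not tell look-alikes from the thing itself.
- boxes_of(camera, query): "point" ([x, y, z] in m, in the coordinates of the camera as it stood for that picture, good to about 4 mm: the middle of the surface that is visible of it).
- mark_of(camera, query): "point" ([x, y, z] in m, in the coordinates of the camera as it stood for that picture, good to about 4 mm: a listed point, or the origin of a listed thing).
Readings, each from a call of its own:
- get_time(): time.
- get_joint_pos(): joint angles.
- get_qd(): joint speeds.
- get_joint_efforts(): joint torques, N m.
- get_ee_pos(): TCP position.
- get_eef_rot(): TCP orientation.
- get_wrist_force(): force on the tool from outside, world axes, zero at the start.
- get_torque(): the same for the moment, N m.
- get_finger_gap(): finger opening in m.
Only numpy, scipy, OpenCV 4.12 (cv2) and the standard library are available. Lean on these libraries where they do the work, as an engineer would, in place of code of your own. Each camera call takes 0.05 s, during which the arm holds its last target. There are 200 camera calls.

## Working session

There is one attempt and no reset: what is moved stays moved. The work goes in short steps, each a Python script; the robot and the scene stay as the last script left them, time stands still between calls to the robot, and variables do not carry over. Pictures are saved under pics/ and viewed, about 12 in all and at most 16, crops included, and the job is handed in when it is done.

```bash
mkdir -p pics; ls
python3 - <<'E'
from workcell import *
import cv2, numpy as np
ims=[]
for c in ("top","side"):
    im=snapshot(c); cv2.imwrite(f"pics/{c}0.png",cv2.resize(im[:,:,::-1],(800,600),interpolation=cv2.INTER_CUBIC))
    P=camera_params(c); E=np.array(P["extrinsics"]); print(c,{k:np.round(v,3).tolist() if not isinstance(v,str) else v for k,v in P.items()})
    for q in ["filter_red","filter_yellow","filter_green","cap1","rig","port_red","port_yellow","port_green","tote","bail_far_bar","bail_near_bar","tray","jar","socket","blade_box","spray","flange"]:
        r=mark_of(c,q)
        print(q,[(np.round((E@np.r_[d["point"],1])[:3],3).tolist(),round(d["p"],2)) for d in r])
print(get_time(),get_eef_rot())
E
```

```text
pics
top {'camera_matrix': [[411.478, 0.0, 281.697], [0.0, 411.478, 202.614], [0.0, 0.0, 1.0]], 'extrinsics': [[-0.001, 0.993, -0.12, 0.339], [-1.0, -0.001, 0.001, 0.005], [0.001, 0.12, 0.993, 1.334], [0.0, 0.0, 0.0, 1.0]]}
filter_red [([0.506, 0.007, 0.006], 0.9)]
filter_yellow [([0.496, 0.174, 0.002], 0.69), ([0.714, -0.321, -0.002], 0.61)]
filter_green []
cap1 [([0.443, 0.092, 0.002], 0.93), ([0.242, 0.278, 0.003], 0.81), ([0.244, 0.385, -0.002], 0.71), ([0.433, -0.087, 0.001], 0.68), ([0.51, -0.194, 0.002], 0.63)]
rig [([0.652, 0.002, -0.001], 0.66), ([0.642, 0.105, 0.02], 0.25)]
port_red [([0.646, 0.104, 0.019], 0.84)]
port_yellow [([0.645, -0.0, 0.015], 0.97)]
port_green [([0.644, -0.105, 0.023], 0.75)]
tote [([0.482, -0.335, -0.0], 0.79), ([0.65, 0.003, -0.001], 0.7)]
bail_far_bar [([0.58, -0.326, 0.124], 0.62)]
bail_near_bar [([0.388, -0.34, 0.131], 0.79)]
tray [([0.481, 0.309, 0.005], 0.94), ([0.581, -0.327, 0.125], 0.48)]
jar [([0.371, 0.17, -0.0], 0.21)]
socket [([0.409, -0.001, 0.002], 0.66)]
blade_box [([0.714, -0.323, -0.0], 0.71), ([0.407, -0.0, 0.002], 0.31)]
spray [(
[... 577 characters left out ...]
6, 0.002], 0.64), ([0.642, 0.1, 0.024], 0.63), ([0.443, 0.089, -0.002], 0.57)]
rig []
port_red [([0.64, 0.101, 0.023], 0.67)]
port_yellow [([0.641, 0.001, 0.019], 0.63)]
port_green [([0.64, -0.106, 0.02], 0.68)]
tote [([0.479, -0.337, 0.0], 0.9)]
bail_far_bar [([0.583, -0.331, 0.12], 0.74)]
bail_near_bar [([0.382, -0.348, 0.136], 0.82)]
tray [([0.476, 0.309, 0.001], 0.92)]
jar [([0.727, 0.291, -0.0], 0.74), ([0.382, -0.133, 0.004], 0.67)]
socket [([0.402, 0.001, 0.002], 0.52), ([0.505, 0.005, 0.002], 0.27)]
blade_box [([0.714, -0.321, 0.0], 0.81), ([0.384, -0.349, 0.135], 0.75)]
spray [([0.727, 0.292, -0.001], 0.66)]
flange [([0.368, 0.166, 0.0], 0.69)]
1.8 [2.64712328 1.5707452  2.35932508]
```

View pics/top0.png

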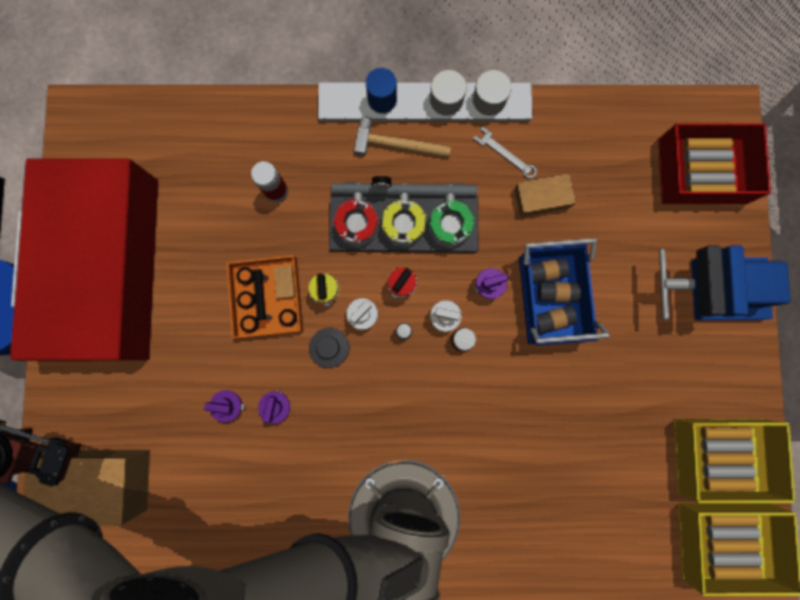

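View pics/side0.png

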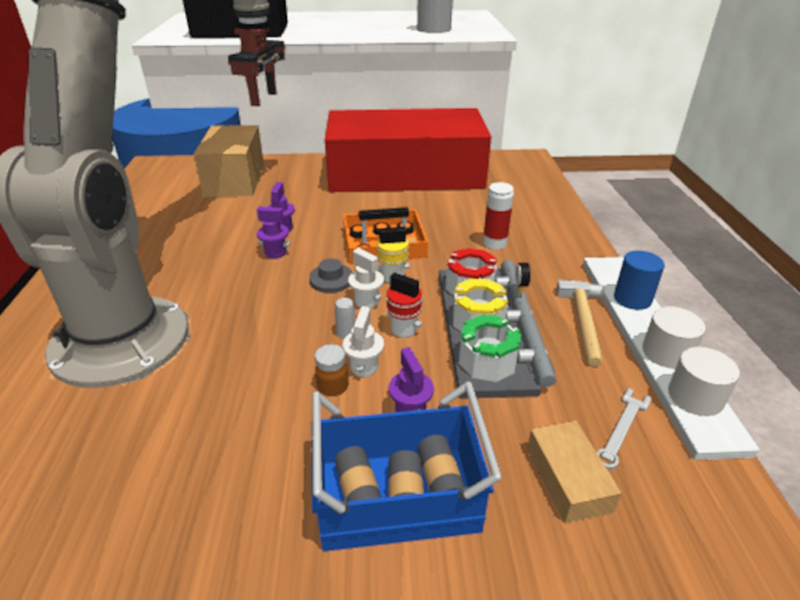

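Both pictures agree: red is at (.506,.005), yellow at (.492,.174), and the white caps at (.443,.09) and (.434,-.09). There is no green filter, so the green port gets a cap. The ports lie along x≈.643, the tote is on the right with its bails outward, and the tray is at (.479,.309). Next I'll look from close up for the yaws.

```bash
cat > h.py <<'E'
from workcell import *
import cv2, numpy as np
from math import *
def rot(yaw): return [0,pi/2,yaw]
def tcp(x,y,zg,yaw): # grasp point at zg
    return [x,y,zg+.163]
def w(cam,P,p): return (np.array(P["extrinsics"])@np.r_[p,1])[:3]
def shot(cam):
    P=camera_params(cam); im=snapshot(cam); return P,im
def marks(cam,P,q,f=mark_of):
    return [(w(cam,P,d["point"]),d["p"]) for d in f(cam,q)]
def proj(P,X):
    E=np.linalg.inv(np.array(P["extrinsics"])); p=(E@np.r_[X,1])[:3]; K=np.array(P["camera_matrix"])
    q=K@np.array([p[0],-p[1],-p[2]]); return q[:2]/q[2]
def rect(P,im,x,y,z,half=.06,n=300):
    """orthophoto of plane z round (x,y): right=+x, up=+y, n px over 2*half"""
    c=[(x-half,y+half),(x+half,y+half),(x+half,y-half),(x-half,y-half)]
    src=np.float32([proj(P,[a,b,z]) for a,b in c]); dst=np.float32([[0,0],[n,0],[n,n],[0,n]])
    return cv2.warpPerspective(im,cv2.getPerspectiveTransform(src,dst),(n,n),flags=cv2.INTER_CUBIC)
def save(n,im): cv2.imwrite(f"pics/{n}.png",im[:,:,::-1])
E
python3 - <<'E'
from h import *
print(camera_params("wrist"),get_ee_pos())
def look(x,y,z,yaw): 
    move_ptp([x,y,z],rot(yaw)); return shot("wrist")
tiles=[]
P,im=look(.53,.06,.47,0); print(np.round(P["extrinsics"],3).tolist(), get_joint_pos()); save("w1",im)
for q in ["filter_red","filter_yellow","cap1","port_red","port_yellow","port_green","tray"]:
    print(q,[(np.round(a,3).tolist(),round(p,2)) for a,p in marks("wrist",P,q)])
R=[rect(P,im,*a) for a in [(.506,.005,.116),(.493,.174,.116),(.443,.09,.112),(.434,-.089,.112)]]+[rect(P,im,.643,y,.08) for y in (.103,0,-.105)]
R.append(cv2.resize(im,(300,225))); R[-1]=cv2.copyMakeBorder(R[-1],0,75,0,0,0)
m=np.vstack([np.hstack(R[:4]),np.hstack(R[4:])]); save("rect1",cv2.resize(m,(800,400)))
print(get_time())
E
```

```text
{'camera_matrix': array([[296.229199  ,   0.        , 288.15548983],
       [  0.        , 296.229199  , 212.12568247],
       [  0.        ,   0.        ,   1.        ]]), 'extrinsics': array([[ 0.28340208, -0.92980414, -0.23483509,  0.12808783],
       [ 0.95900061,  0.27504071,  0.06834063,  0.66502644],
       [ 0.00104581, -0.24457487,  0.96962985,  0.38456326],
       [ 0.        ,  0.        ,  0.        ,  1.        ]])} [0.19156876 0.64725392 0.40466322]
[[-0.002, -0.97, -0.245, 0.464], [1.0, -0.002, -0.002, 0.06], [0.001, -0.245, 0.97, 0.45], [0.0, 0.0, 0.0, 1.0]] [-0.66451488  0.18989902  0.50544222  1.83961372 -0.10094013  1.13749452
  1.44819054]
filter_red [([0.505, 0.004, 0.001], 0.7)]
filter_yellow [([0.492, 0.173, -0.001], 0.68)]
cap1 [([0.505, -0.191, 0.001], 0.79), ([0.436, -0.094, -0.0], 0.78), ([0.441, 0.091, -0.003], 0.73)]
port_red [([0.639, 0.104, 0.017], 0.56)]
port_yellow [([0.639, 0.001, 0.019], 0.92)]
port_green [([0.641, -0.108, 0.016], 0.94)]
tray [([0.476, 0.312, 0.006], 0.7)]
4.6167
```

View pics/rect1.png

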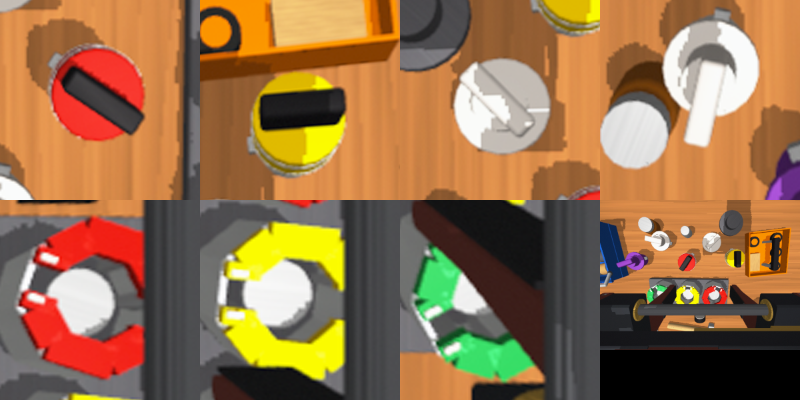

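The crops show clear wings and white notch marks. Next I'll look at each port from nearly overhead, fit it, and test the wing fit.

```bash
cat >> h.py <<'E'
COL={"red":((0,8),(172,180)),"yellow":((22,34),),"green":((45,85),)}
def fit_port(P,im,col,x,y,z=.08,half=.07,n=560):
    """returns x,y,angle and ortho picture"""
    s=2*half/n
    for _ in range(3):
        o=rect(P,im,x,y,z,half,n); h=cv2.cvtColor(o,cv2.COLOR_RGB2HSV)
        m=np.zeros((n,n),np.uint8)
        for a,b in COL[col]: m|=cv2.inRange(h,(a,110,60),(b,255,255))
        yy,xx=np.mgrid[:n,:n]; r=np.hypot(xx-n/2,yy-n/2)*s
        m[r>.058]=0
        m=cv2.morphologyEx(m,cv2.MORPH_OPEN,np.ones((5,5)))
        pts=cv2.findNonZero(m); (cx,cy),rad=cv2.minEnclosingCircle(cv2.convexHull(pts))
        x+=(cx-n/2)*s; y-=(cy-n/2)*s
    o=rect(P,im,x,y,z,half,n);h=cv2.cvtColor(o,cv2.COLOR_RGB2HSV)
    wm=(h[...,1]<60)&(h[...,2]>200)&(r>.029)&(r<.047)
    a=np.arctan2(-(yy-n/2),xx-n/2)[wm]; ang=np.angle(np.exp(2j*a).mean())/2
    for sgn in (1,-1):
        cv2.line(o,(n//2,n//2),(int(n/2+sgn*cos(ang)*n*.4),int(n/2-sgn*sin(ang)*n*.4)),(255,0,255),1)
    cv2.circle(o,(n//2,n//2),int(.0252/s),(0,0,255),1);cv2.circle(o,(n//2,n//2),int(.045/s),(0,0,255),1)
    return x,y,ang,rad*s,wm.sum(),o
def fit_rect(P,im,x,y,z,L=.052,W=.016,search=.016,half=.06,n=300,rng=None,dark=None):
    """best L x W rectangle outline (top face at height z): x,y,angle"""
    from scipy.ndimage import map_coordinates
    s=2*half/n; o=rect(P,im,x,y,z,half,n); g=cv2.GaussianBlur(o,(0,0),1.5).astype(float)
    gx=np.stack([cv2.Sobel(g[...,k],cv2.CV_64F,1,0) for k in range(3)],-1);gy=np.stack([cv2.Sobel(g[...,k],cv2.CV_64F,0,1) for k in range(3)],-1)
    t=np.linspace(-.9,.9,25)
    P0=np.vstack([np.c_[t*L/2,0*t+W/2],np.c_[t*L/2,0*t-W/2],np.c_[0*t[::3]+L/2,t[::3]*W/2],np.c_[0*t[::3]-L/2,t[::3]*W/2]])
    N0=np.vstack([np.tile([0,1],(50,1)),np.tile([1,0],(18,1))])
    def score(dx,dy,a):
        c,q=cos(a),sin(a); R=np.array([[c,-q],[q,c]]); p=P0@R.T+[dx,dy]; nn=N0@R.T
        u=n/2+p[:,0]/s; v=n/2-p[:,1]/s; ui=np.clip(np.rint(u).astype(int),0,n-1); vi=np.clip(np.rint(v).astype(int),0,n-1)
        d=gx[vi,ui]*nn[:,:1]-gy[vi,ui]*nn[:,1:]
        return np.minimum(np.sqrt((d**2).sum(1)),60).mean()
    best=(-1,)
    for a in (np.radians(np.arange(0,180,4)) if rng is None else rng):
        for dx in np.arange(-search,search+1e-9,.002):
            for dy in np.arange(-search,search+1e-9,.002):
                k=score(dx,dy,a)
                if k>best[0]: best=(k,dx,dy,a)
    from scipy.optimize import minimize
    r=minimize(lambda p:-score(p[0]/1e3,p[1]/1e3,p[2]/30),[best[1]*1e3,best[2]*1e3,best[3]*30],method="Nelder-Mead",options=dict(initial_simplex=np.array([best[1]*1e3,best[2]*1e3,best[3]*30])+np.array([[0,0,0],[1.5,0,0],[0,1.5,0],[0,0,1.5]])))
    dx,dy,a=r.x[0]/1e3,r.x[1]/1e3,r.x[2]/30
    c,q=cos(a),sin(a); box=np.array([[L/2,W/2],[-L/2,W/2],[-L/2,-W/2],[L/2,-W/2]])@np.array([[c,q],[-q,c]])+[dx,dy]
    cv2.polylines(o,[np.int32(np.c_[n/2+box[:,0]/s,n/2-box[:,1]/s])],True,(0,0,255),1)
    return x+dx,y+dy,(a+pi/2)%pi-pi/2,-r.fun,o
E
python3 - <<'E'
from h import *
T=[]
for c,y in (("red",.103),("yellow",0.),("green",-.105)):
    move_ptp([.70,y,.40],rot(0)); P,im=shot("wrist")
    r=fit_port(P,im,c,.642,y); print(c,np.round(r[:5],4),degrees(r[2])); T.append(cv2.resize(r[5],(266,266)))
for x,y,z in ((.505,.005,.116),(.492,.173,.116),(.441,.09,.112),(.434,-.09,.112)):
    move_ptp([max(x+.04,.49),y,.40],rot(0)); P,im=shot("wrist")
    r=fit_rect(P,im,x,y,z); print(np.round(r[:4],4),degrees(r[2])); T.append(cv2.resize(r[4],(266,266)))
T+=[0*T[0]]*2
save("fits",np.vstack([np.hstack(T[i:i+3]) for i in (0,3,6)])[:800]); print(get_time())
E
```

```text
red [ 6.436e-01  1.044e-01 -1.505e-01  4.950e-02  2.569e+03] -8.624383198642075
yellow [ 6.419e-01 -7.000e-04 -5.610e-02  4.950e-02  4.839e+03] -3.212015074001521
green [ 6.404e-01 -1.056e-01  4.414e-01  4.900e-02  3.879e+03] 25.292956671878077
[ 5.081e-01  2.800e-03 -5.828e-01  6.000e+01] -33.39225553112881
[ 0.4944  0.1726  0.0686 59.9549] 3.932400612920338
[ 0.4408  0.0903 -0.7737 59.531 ] -44.32865909392726
[ 0.4359 -0.0936  1.3536 58.4127] 77.5579620333986
9.4417
```

View pics/fits.png

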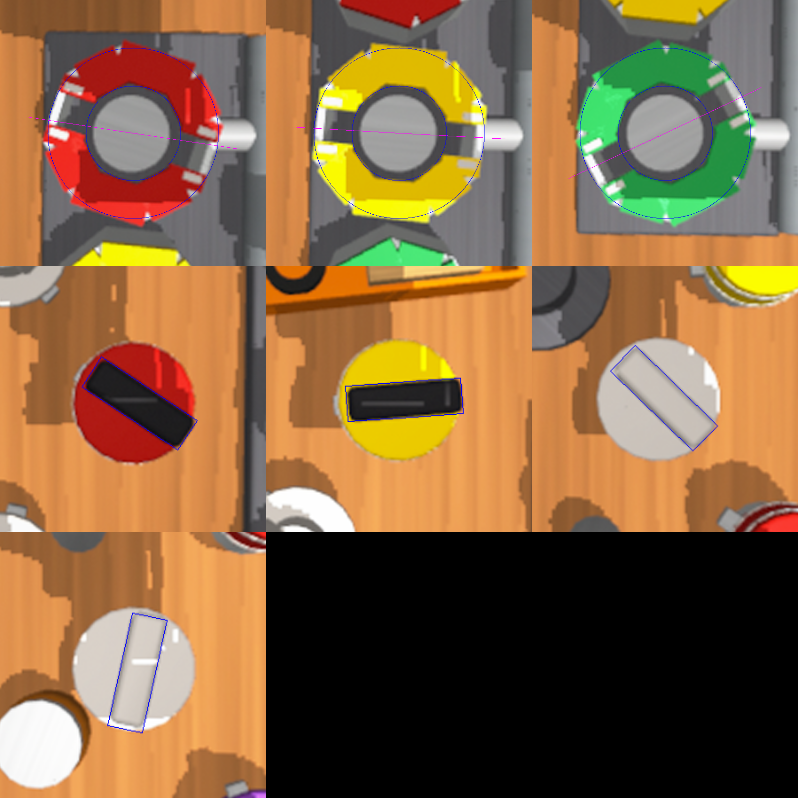

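```bash
cat >> h.py <<'E'
def port_angle(P,im,col,x,y,z=.08,half=.07,n=560):
    s=2*half/n; o=rect(P,im,x,y,z,half,n); h=cv2.cvtColor(o,cv2.COLOR_RGB2HSV); m=np.zeros((n,n),np.uint8)
    for a,b in COL[col]: m|=cv2.inRange(h,(a,90,40),(b,255,255))
    yy,xx=np.mgrid[:n,:n]; r=np.hypot(xx-n/2,yy-n/2)*s
    k=(m==0)&(r>.029)&(r<.038); k=cv2.morphologyEx(k.astype(np.uint8),cv2.MORPH_OPEN,np.ones((7,7)))>0
    a=np.arctan2(-(yy-n/2),xx-n/2)[k]; return np.angle(np.exp(2j*a).mean())/2, k.mean()/((r>.029)&(r<.038)).mean()
E
python3 - <<'E'
from h import *
import json
D={}
for yaw in (0,.5):
  for c,y in (("red",.104),("yellow",0.),("green",-.105)):
    # keep the camera roughly .06 behind along tool heading
    move_ptp([.642+.06*cos(yaw),y+.06*sin(yaw),.38],rot(yaw)); P,im=shot("wrist")
    r=fit_port(P,im,c,.642,y); a,f=port_angle(P,im,c,r[0],r[1])
    print(c,yaw,np.round(r[:2],4),round(degrees(a),1),round(f,3),round(get_joint_pos()[6],2)); D.setdefault(c,[]).append((r[0],r[1],a))
D={k:np.mean(v,0).tolist() for k,v in D.items()}; json.dump(D,open("ports.json","w")); print(D)
for c in D:
  for x in (0,-95):
    for half in (0,pi):
      y=D[c][2]+half+radians(x); y=(y+pi)%(2*pi)-pi
      q=inverse_kinematics([D[c][0],D[c][1],.0385+.107+.163],rot(y)); print(c,x,half,None if q is None else np.round(q,2))
E
```

```text
red 0 [0.6436 0.1041] -17.9 0.192 1.61
yellow 0 [ 6.421e-01 -6.000e-04] -6.4 0.189 1.76
green 0 [ 0.6404 -0.1057] 28.2 0.197 1.91
red 0.5 [0.6437 0.1043] -18.0 0.192 2.01
yellow 0.5 [ 6.42e-01 -5.00e-04] -6.5 0.191 2.16
green 0.5 [ 0.6408 -0.1055] 28.1 0.198 2.32
{'red': [0.6436811370849609, 0.10420898818969726, -0.3135572382972373], 'yellow': [0.6420625, -0.0005625000000000001, -0.11265166928009762], 'green': [0.6405802841186523, -0.10559907150268555, 0.49064377332209574]}
red 0 0 [-0.69  0.61  0.62  1.73 -0.43  0.94  1.36]
red 0 3.141592653589793 [-1.    0.95  1.26  1.75 -0.98  1.22 -1.34]
red -95 0 [-0.91  0.78  1.02  1.74 -0.76  1.07 -0.02]
red -95 3.141592653589793 [-0.46  0.55  0.29  1.71 -0.19  0.91  2.64]
yellow 0 0 [-0.51  0.59  0.58  1.75 -0.39  0.92  1.7 ]
yellow 0 3.141592653589793 [-0.85  0.94  1.26  1.77 -0.97  1.21 -0.97]
yellow -95 0 [-0.74  0.74  0.98  1.77 -0.71  1.03  0.31]
yellow -95 3.141592653589793 [-0.11  0.52  0.02  1.72 -0.01  0.9   2.86]
green 0 0 [-0.26  0.57  0.46  1.73 -0.3   0.91  2.39]
green 0 3.141592653589793 [-0.68  0.95  1.26  1.76 -0.97  1.22 -0.21]
green -95 0 [-0.5   0.68  0.84  1.75 -0.6   0.99  0.98]
green -95 3.141592653589793 [-0.68  0.95  1.26  1.76 -0.97  1.22 -1.87]
```

Port angles and centres agree well between the two views, and joint 7 has room for the turn. I'll write the lock routine and do the red filter.

```bash
cat >> h.py <<'E'
import json
def see(x,y,z,query):
    """refresh the position with the wrist camera, then fit the wing twice"""
    for k in range(2):
        move_ptp([max(x+.04,.49),y,.40],rot(0)); P,im=shot("wrist")
        if k==0:
            c=[a for a,p in marks("wrist",P,query) if hypot(a[0]-x,a[1]-y)<.07]
            if c: c=min(c,key=lambda a:hypot(a[0]-x,a[1]-y)); print("mark",np.round(c,3)); x,y=c[:2]
        r=fit_rect(P,im,x,y,z); x,y=r[:2]
    print("fit",np.round(r[:4],4)); return r
def lock(query,x,y,col,H,shift=(0,0)):
    r=see(x,y,H,query); x,y,a=r[:3]; g=H-.009
    px,py,pa=json.load(open("ports.json"))[col]; px+=shift[0]; py+=shift[1]
    grip(.036,30); move_ptp(tcp(x,y,.20,a),rot(a)); line_to(tcp(x,y,g,a),.12); grip(0,55)
    print("gap",get_finger_gap())
    if get_finger_gap()<.012: print("NO GRASP"); return False
    line_to(tcp(x,y,g+.18,a),.2); move_ptp(tcp(px,py,g+.18,pa),rot(pa))
    print("gap",get_finger_gap()); z=.10
    line_to(tcp(px,py,g+z,pa),.15); f0=get_wrist_force(); print("f0",np.round(f0,1))
    while z>.0385:
        z=max(z-.007,.0385); line_to(tcp(px,py,g+z,pa),.06); f=get_wrist_force()-f0
        print(round(z,4),np.round(f,1))
        if f[2]>28 or hypot(f[0],f[1])>20: print("STUCK"); return False
    return turn(g)
def turn(g):
    q=np.array(get_joint_pos()); t0=get_torque()
    for d in (30,60,80,88,92,95,98,101):
        q2=q.copy(); q2[6]-=radians(d); goto_joints(q2); t=get_torque()-t0
        print(d,"Tz",round(t[2],2),"F",np.round(get_wrist_force(),1))
        if abs(t[2])>1.0: break
    hold(.2); grip(.036); hold(.3); p=get_ee_pos(); line_to([p[0],p[1],p[2]+.12],.2)
    print("t",get_time()); return True
E
python3 -c "
from h import *
print(lock('filter_red',.508,.003,'red',.116))
P,im=shot('wrist');save('red_l',im)
P,im=shot('side');save('red_s',np.hstack([cv2.resize(im[130:290,280:420],(525,600))]))
"
```

```text
mark [0.508 0.004 0.007]
fit [ 5.08000e-01  3.20000e-03 -6.05600e-01  5.96598e+01]
gap 0.015881131360113824
gap 0.01527717532758125
f0 [ 0.6 -0.2 -3.4]
0.093 [-0.4  0.2  0.2]
0.086 [-0.8  0.2  0.5]
0.079 [-0.5 -0.4  0.9]
0.072 [-0.4 -0.2  0.9]
0.065 [-1.2  0.8  0.3]
0.058 [-1.4 -0.4  0.2]
0.051 [0.4 0.9 4.7]
0.044 [0.7 0.9 8.3]
0.0385 [ 0.6  0.8 10.3]
30 Tz -0.07 F [-0.1 -0.2  6.5]
60 Tz -0.11 F [ 0.2 -0.3  6.8]
80 Tz -0.1 F [ 0.6 -0.6  6.4]
88 Tz -0.13 F [-0.6 -0.1  6.6]
92 Tz -0.06 F [-0.5  0.5  6.9]
95 Tz 0.15 F [-3.   1.6  7.8]
98 Tz 0.91 F [-4.9  1.2  9. ]
101 Tz 1.58 F [-4.8  0.2 10. ]
t 27.2167
True
```

View pics/red_s.png

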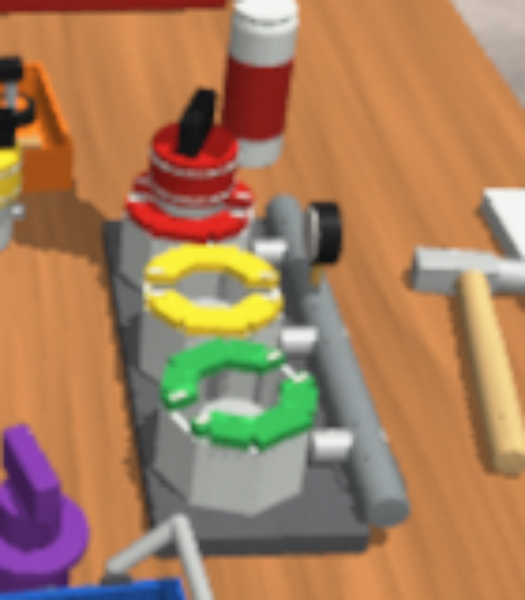

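The red filter sits in the red port with its wing turned, and the stop torque was felt at about 96°. Yellow is next, then a cap for green.

```bash
python3 -c "
from h import *
ok=lock('filter_yellow',.494,.173,'yellow',.116)
print(ok)
if ok: print(lock('cap1',.436,-.094,'green',.112))
P,im=shot('side');save('locked_s',cv2.resize(im[130:290,240:420],(675,600)))
"
```

```text
mark [ 0.494  0.172 -0.001]
fit [ 0.4945  0.1728  0.0872 59.9678]
gap 0.015836631318244167
gap 0.01577176605975593
f0 [-0.2 -0.1 -2.3]
0.093 [-0.7  0.3 -2.1]
0.086 [ 0.7 -0.5 -0.6]
0.079 [-0.1 -0.2  0.2]
0.072 [ 1.   0.4 -1.8]
0.065 [-0.3 -0.1 -0.9]
0.058 [ 0.8  0.4 -0.9]
0.051 [0.6 0.7 4.1]
0.044 [1.4 0.2 6.3]
0.0385 [0.2 0.7 8.6]
30 Tz -0.07 F [-0.1  0.5  6.9]
60 Tz -0.09 F [-0.1  0.1  6.8]
80 Tz -0.04 F [0.3 0.6 6.9]
88 Tz -0.08 F [0.  0.4 6.7]
92 Tz -0.06 F [-0.5  1.1  6.1]
95 Tz 0.09 F [-2.8  1.5  9.2]
98 Tz 1.21 F [-4.  -0.  10.1]
t 40.5083
True
mark [ 0.437 -0.093 -0.001]
fit [ 0.4366 -0.0912  1.3502 59.951 ]
gap 0.015707150006067594
gap 0.01594755510475362
f0 [ 0.2 -0.1 -2.1]
0.093 [-0.  -0.4 -1. ]
0.086 [-0.3  0.1 -0.4]
0.079 [-0.3  0.7 -0.3]
0.072 [-0.7 -0.2  0.1]
0.065 [-0.6 -0.4 -0.2]
0.058 [-1.4  0.2  0.3]
0.051 [ 0.6 -0.   3.6]
0.044 [-0.2 -0.3  8. ]
0.0385 [-0.7 -1.1  9. ]
30 Tz 0.03 F [-0.   0.2  7. ]
60 Tz -0.04 F [-1.  -0.4  6.9]
80 Tz -0.0 F [ 0.  -0.6  6.7]
88 Tz -0.05 F [-0.4  0.1  7.1]
92 Tz -0.07 F [ 0.3 -0.8  7.1]
95 Tz 0.08 F [-1.7  0.1  7.5]
98 Tz 1.19 F [-2.2 -0.6  7.4]
t 54.7417
True
```

View pics/locked_s.png

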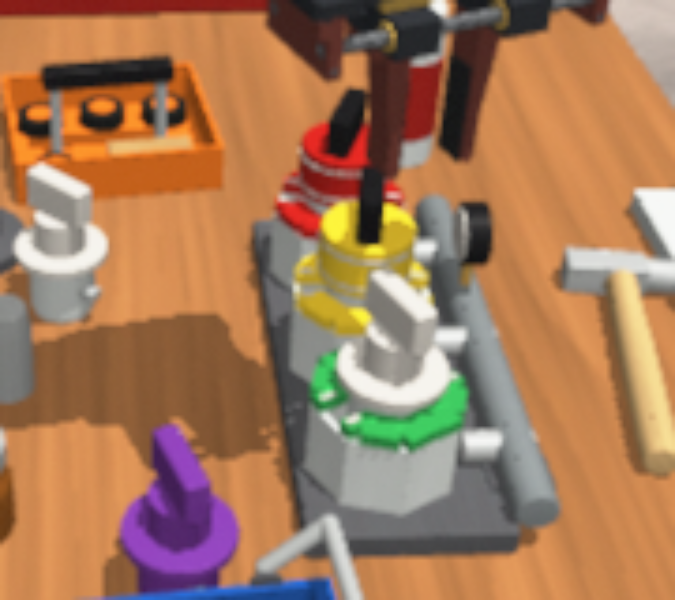

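All three ports are closed and their wings are turned. Next I'll measure the tote and its bails.

Run:
```python
from h import *
move_ptp([.55,-.335,.52],rot(0)); P,im=shot("wrist")
for q in ("tote","bail_far_bar","bail_near_bar"):
    print(q,[(np.round(a,3).tolist(),round(p,2)) for a,p in marks("wrist",P,q)])
r=fit_rect(P,im,.481,-.337,.09,L=.2,W=.13,search=.012,half=.15,n=500,rng=np.radians(np.arange(-15,15.1,1.5)))
print(np.round(r[:4],4),degrees(r[2])); 
save("tote",np.hstack([r[4][:420],im[:,:,:]])[:, :1060][:, :] if 0 else cv2.resize(np.hstack([cv2.resize(r[4],(420,420)),im]),(800,343)))
P,im=shot("side")
for q in ("tote","bail_far_bar","bail_near_bar"):
    print(q,[(np.round(a,3).tolist(),round(p,2)) for a,p in marks("side",P,q)])
print(get_time())
```

```text
tote [([0.481, -0.335, -0.006], 0.92)]
bail_far_bar [([0.58, -0.322, 0.123], 0.72)]
bail_near_bar [([0.385, -0.342, 0.127], 0.9), ([0.382, -0.129, 0.001], 0.46)]
[ 0.4765 -0.337   0.0785 60.    ] 4.5
tote [([0.477, -0.338, 0.002], 0.8)]
bail_far_bar [([0.583, -0.329, 0.12], 0.67)]
bail_near_bar [([0.384, -0.348, 0.131], 0.62)]
56.575
```

View pics/tote.png

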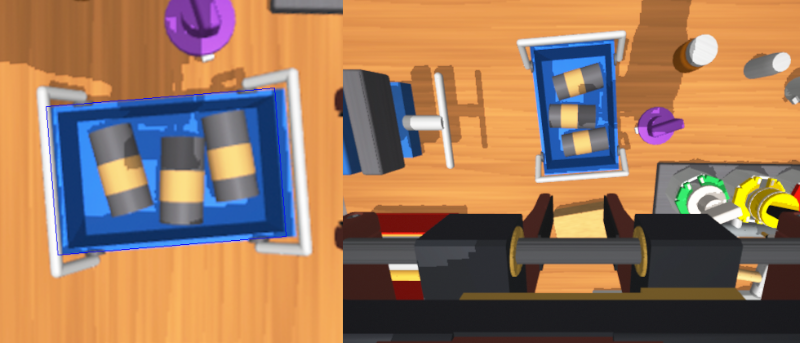

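Both bails stand about 45–55° outward. I'll refine the tote pose from its blue outline, then swing in each bail: grip the bar, follow the arc to about 2.4 rad, and press it down from above.

```bash
cat >> h.py <<'E'
def tote_fit(P,im,x=.48,y=-.337,half=.15,n=600,z=.09):
    o=rect(P,im,x,y,z,half,n); h=cv2.cvtColor(o,cv2.COLOR_RGB2HSV); m=cv2.inRange(h,(100,120,40),(120,255,255))
    m=cv2.morphologyEx(m,cv2.MORPH_OPEN,np.ones((9,9))); c=max(cv2.findContours(m,cv2.RETR_EXTERNAL,cv2.CHAIN_APPROX_NONE)[0],key=cv2.contourArea)
    b=cv2.minAreaRect(c); p=cv2.boxPoints(b); cv2.polylines(o,[np.int32(p)],True,(255,0,255),1); s=2*half/n
    e=max([p[1]-p[0],p[2]-p[1]],key=np.linalg.norm); a=atan2(-e[1],e[0]); a=(a+pi/2)%pi-pi/2
    return x+(b[0][0]-n/2)*s,y-(b[0][1]-n/2)*s,a,np.array(b[1])*s,o
def swing(T,side,th0):
    tx,ty,ta=T; yaw=ta+pi/2; 
    def pt(lx,z): return [tx+lx*cos(ta),ty+lx*sin(ta),z+.163]
    bar=lambda th:(side*(.072+.042*cos(th)),.095+.042*sin(th))
    lx,z=bar(th0); grip(.045,10); move_ptp(pt(lx,z+.08),rot(yaw)); line_to(pt(lx,z+.004),.12); grip(0,10); print("gap",get_finger_gap())
    for th in np.arange(th0,2.46,.15):
        lx,z=bar(th); line_to(pt(lx,z+.004),.08)
    print("gap",get_finger_gap(),"F",np.round(get_wrist_force(),1))
    grip(.03); line_to(pt(lx,.22),.2); grip(0,20)
    lx=side*.033; line_to(pt(lx,.17),.2); f0=get_wrist_force()
    for zt in np.arange(.135,.0955,-.003):   # fingertip height
        line_to(pt(lx,zt+.019),.08); f=(get_wrist_force()-f0)[2]
        if f>10: break
    print("tip z",round(zt,4),"Fz",round(f,1)); line_to(pt(lx,.24),.25)
E
python3 - <<'E'
from h import *
from scipy.optimize import brentq
move_ptp([.54,-.335,.52],rot(0)); P,im=shot("wrist"); r=tote_fit(P,im); print(np.round(r[:3],4),r[3]); a=r
move_ptp([.43,-.335,.52],rot(pi-.3)); P,im=shot("wrist"); r=tote_fit(P,im); print(np.round(r[:3],4),r[3])
save("tote2",cv2.resize(np.hstack([a[4],r[4]]),(800,400))); print(get_joint_pos())
E
```

```text
[ 0.4827 -0.3367  0.079 ] [0.12928642 0.20394868]
[ 0.4818 -0.3368  0.0785] [0.12938695 0.20594264]
[-0.43756761  0.36736788  1.30156396  1.76700158 -0.36811486  1.29208871
 -0.91797543]
```

View pics/tote2.png

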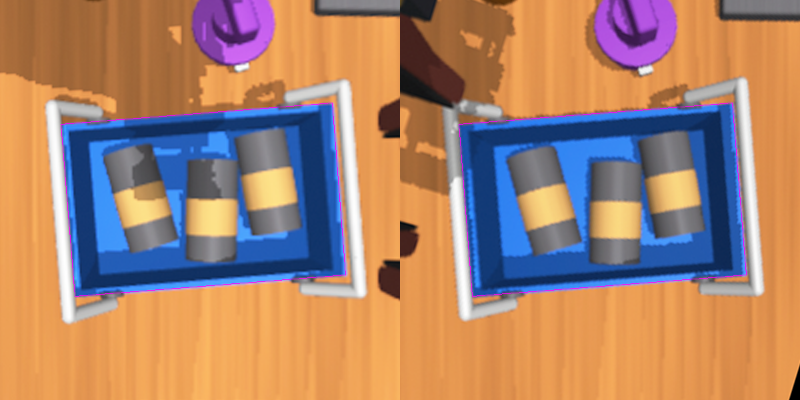

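Run:
```python
from h import *
T=(.4815,-.3368,.0788); json.dump(T,open("tote.json","w"))
swing(T,1,.76); swing(T,-1,.93)
move_ptp([.55,-.335,.50],rot(0)); P,im=shot("wrist")
for q in ("tote","bail_far_bar","bail_near_bar"):
    print(q,[(np.round(a,3).tolist(),round(p,2)) for a,p in marks("wrist",P,q)])
save("swung",rect(P,im,.48,-.337,.095,.15,400)); P,im=shot("side"); save("swung_s",cv2.resize(im[250:400,200:370],(453,400)))
a=cv2.imread("pics/swung.png");b=cv2.imread("pics/swung_s.png");cv2.imwrite("pics/sw.png",np.hstack([a,b])[:,:800]);print(get_time())
```

```text
gap 0.009681899185128306
gap 0.010053069534350954 F [-0.1 -0.2  0.3]
tip z 0.096 Fz 18.2
gap 0.009835848775386284
gap 0.00955315237221062 F [-3.  -3.8 -2.8]
tip z 0.099 Fz 12.2
tote [([0.481, -0.335, -0.006], 0.61)]
bail_far_bar []
bail_near_bar [([0.451, -0.338, 0.093], 0.65)]
86.15
```

View pics/sw.png

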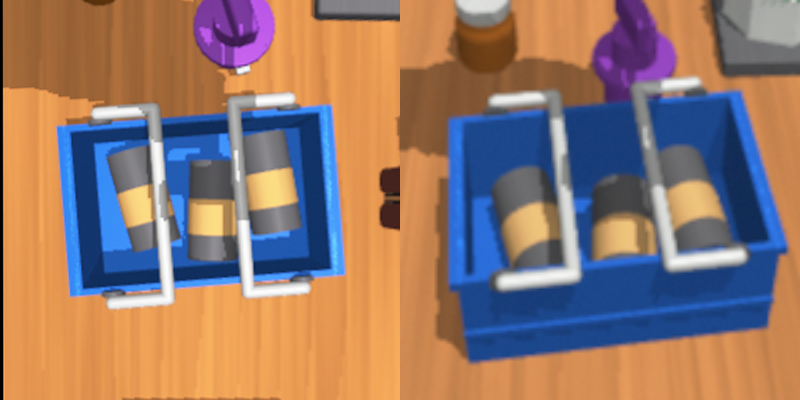

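Both bails lie fully in. The bar midpoints put the tote centre at (.4815,-.337), confirming the estimate. Now the tray.

```bash
cat > tray.py <<'E'
from h import *
x,y=.478,.310
for k in range(2):
    move_ptp([x+.05,y,.42],rot(0)); P,im=shot("wrist")
    if k==0:
        c=[a for a,p in marks("wrist",P,"tray") if hypot(a[0]-x,a[1]-y)<.09]; print(c[:1])
        if c: x,y=c[0][:2]
    r=fit_rect(P,im,x,y,.084,L=.11,W=.018,half=.1,n=400,rng=np.radians(np.arange(-60,61,3))); x,y=r[:2]
    o=r[4]
a=r[2]; print("fit",np.round(r[:4],4),degrees(a)); save("tray1",o)
# outline of the orange tray as a cross check
h=cv2.cvtColor(rect(P,im,x,y,.04,.13,520),cv2.COLOR_RGB2HSV); m=cv2.morphologyEx(cv2.inRange(h,(8,170,90),(18,255,255)),cv2.MORPH_OPEN,np.ones((7,7)))
c=max(cv2.findContours(m,cv2.RETR_EXTERNAL,cv2.CHAIN_APPROX_NONE)[0],key=cv2.contourArea); b=cv2.minAreaRect(c)
print("outline",x+(b[0][0]-260)*.0005,y-(b[0][1]-260)*.0005,np.array(b[1])*.0005,b[2])
E
python3 tray.py
```

```text
[array([0.47708943, 0.31028711, 0.0027443 ])]
fit [ 0.4826  0.3103  0.1047 60.    ] 5.999999999999996
outline 0.4782529009253409 0.31280427611666534 [0.14804793 0.16814099] 83.5630874633789
```

View pics/tray1.png

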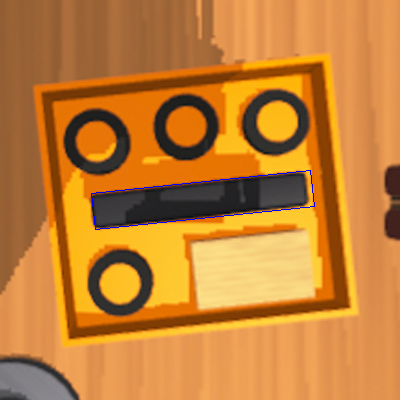

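```bash
cat > place.py <<'E'
from h import *
x,y,a=.4808,.3113,radians(6.2); tx,ty,ta=json.load(open("tote.json")); g=.078
grip(.045,30); move_ptp(tcp(x,y,.20,a),rot(a)); line_to(tcp(x,y,g,a),.12); grip(0,60); print("gap",get_finger_gap())
assert get_finger_gap()>.014
line_to(tcp(x,y,g+.22,a),.15); print("F",np.round(get_wrist_force(),1),"M",np.round(get_torque(),2))
move_ptp(tcp(.57,0,g+.22,ta),rot(ta)); move_ptp(tcp(tx,ty,g+.20,ta),rot(ta)); print("gap",get_finger_gap())
line_to(tcp(tx,ty,g+.125,ta),.12); hold(.3)
P,im=shot("side"); save("hang",cv2.resize(im[200:400,170:400],(690,600))); print(get_time())
E
python3 place.py
```

```text
gap 0.017466098036093725
F [-0.5 -0.3 -3.2] M [-0.   -0.03 -0.07]
gap 0.017463803524683026
97.1
```

View pics/hang.png

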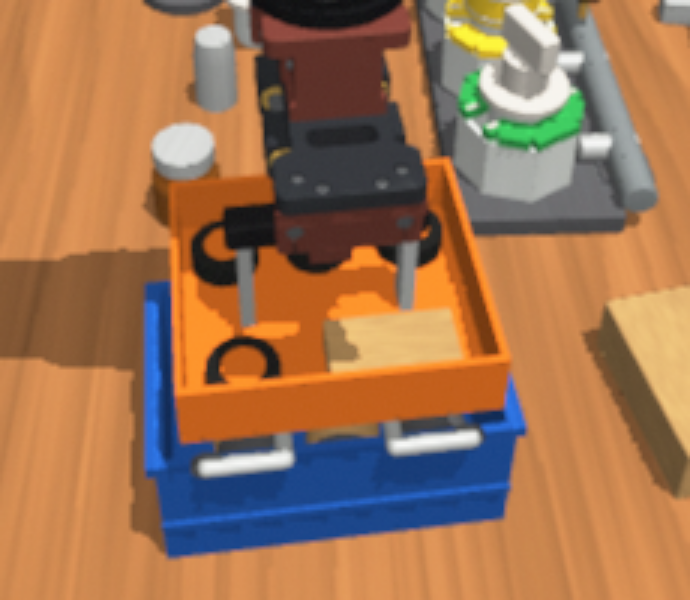

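Run:
```python
from h import *
tx,ty,ta=json.load(open("tote.json")); P=camera_params("side")
def pr(lx,ly,z): 
    u=proj(P,[tx+lx*cos(ta)-ly*sin(ta),ty+lx*sin(ta)+ly*cos(ta),z]); return np.round((u-[170,200])*3).tolist()
for n,p in dict(tl=(-.085,-.075,.165),tr=(.085,-.075,.165),bl=(-.085,-.075,.125),btl=(-.085,.075,.165),btr=(.085,.075,.165),toteFL=(-.1,-.065,.0),toteFR=(.1,-.065,.0),toteBL=(-.1,.065,.09),post1=(-.045,0,.125),post2=(.045,0,.125)).items(): print(n,pr(*p))
for q in ("tray","tote"): print(q,[(np.round(a,3),round(p,2)) for a,p in marks("side",P,q)][:2])
```

```text
tl [177.0, 393.0]
tr [512.0, 357.0]
bl [182.0, 441.0]
btl [171.0, 180.0]
btr [450.0, 155.0]
toteFL [171.0, 556.0]
toteFR [507.0, 516.0]
toteBL [156.0, 280.0]
post1 [249.0, 317.0]
post2 [405.0, 301.0]
tray [(array([ 0.48 , -0.34 ,  0.126]), 0.67)]
tote [(array([ 0.48 , -0.337,  0.001]), 0.71), (array([ 0.636, -0.004,  0.044]), 0.64)]
```

The predicted tray corners match the picture to within about 1 px, so the tray is centred. I'll lower it and release.

Run:
```python
from h import *
tx,ty,ta=json.load(open("tote.json")); g=.078; f0=get_wrist_force()
for z in (.112,.106,.103,.1015,.1005,.1,.099):
    line_to(tcp(tx,ty,g+z,ta),.05); f=(get_wrist_force()-f0); print(z,np.round(f,1))
    if f[2]>2.5: break
grip(.045); line_to(tcp(tx,ty,g+.28,ta),.15)
move_ptp([.53,-.20,.50],rot(0)); move_ptp([.50,.25,.50],rot(0)); hold(.3)
P,im=shot("side"); save("fin_s",cv2.resize(im[130:400,170:430],(578,600)))
P2,im2=shot("top")
for c,Q in (("side",P),("top",P2)):
  for q in ("tray","tote","filter_red","filter_yellow","cap1"): print(c,q,[(np.round(a,3).tolist(),round(p,2)) for a,p in marks(c,Q,q)])
def pr(lx,ly,z): 
    u=proj(P,[tx+lx*cos(ta)-ly*sin(ta),ty+lx*sin(ta)+ly*cos(ta),z]); return np.round((u-[170,130])*2.222).tolist()
for p in ((-.085,-.075,.14),(.085,-.075,.14),(-.085,-.075,.1),(.085,-.075,.1),(-.085,.075,.14),(.085,.075,.14)): print(p,pr(*p))
save("fin_t",cv2.resize(im2[90:280,150:430],(800,543))); print(get_time())
```

```text
0.112 [ 1.2  0.1 -0.1]
0.106 [ 1.2 -0.6 -0.6]
0.103 [ 1.2  0.3 -0.6]
0.1015 [ 0.3 -0.1 -0. ]
0.1005 [ 1.6 -0.   0.3]
0.1 [-0.2 -0.4  2.4]
0.099 [-3.1  1.1 11.1]
side tray [([0.48, -0.341, 0.099], 0.61)]
side tote [([0.478, -0.336, -0.001], 0.6)]
side filter_red [([0.641, 0.107, 0.042], 0.92)]
side filter_yellow [([0.638, -0.002, 0.043], 0.64)]
side cap1 [([0.245, 0.379, 0.0], 0.85), ([0.442, 0.091, -0.002], 0.8), ([0.639, -0.105, 0.041], 0.72), ([0.238, 0.282, 0.001], 0.71)]
top tray [([0.479, -0.338, 0.103], 0.59)]
top tote []
top filter_red [([0.643, 0.106, 0.045], 0.59)]
top filter_yellow [([0.644, -0.004, 0.044], 0.62)]
top cap1 [([0.241, 0.384, -0.0], 0.96), ([0.644, -0.104, 0.043], 0.88), ([0.242, 0.277, 0.0], 0.86), ([0.509, -0.191, 0.0], 0.74)]
(-0.085, -0.075, 0.14) [134.0, 469.0]
(0.085, -0.075, 0.14) [376.0, 443.0]
(-0.085, -0.075, 0.1) [138.0, 503.0]
(0.085, -0.075, 0.1) [371.0, 477.0]
(-0.085, 0.075, 0.14) [129.0, 311.0]
(0.085, 0.075, 0.14) [332.0, 292.0]
104.3
```

View pics/fin_s.png

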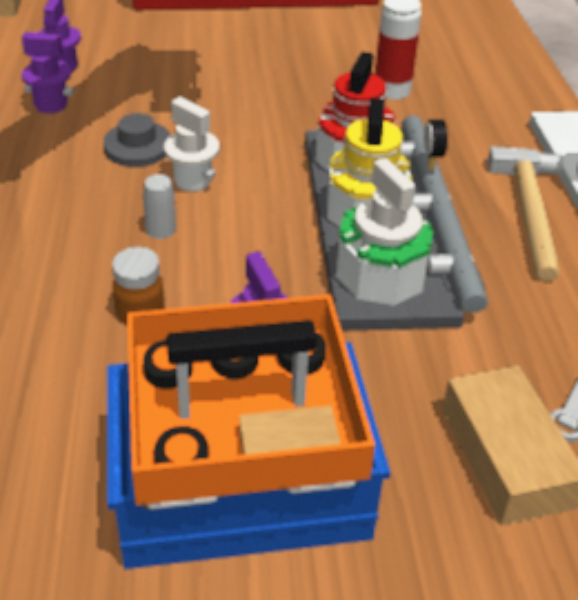

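View pics/fin_t.png

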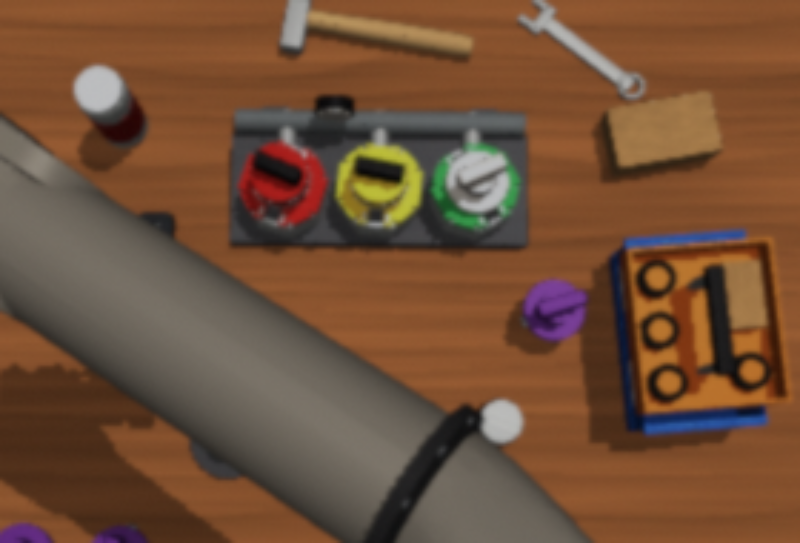

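Everything is in place: the foot heights read 41–45 mm, against 42 when locked and 50 or more when not, and the tray corners match to within about 2 px. Handing in.

```bash
python3 -c "
from workcell import *
hand_in(); print(get_time())"
```

```text
the job is handed in; nothing more can be done
the job is handed in; nothing more can be done
```

The refit and pack-up are finished and handed in at about 104 s of robot time.

**Ports:** the red filter is locked in the red port and the yellow filter in the yellow port. No green filter was on the bench, so a white cap closes the green port. For each part I felt the stop torque at about 95–98° of turn. In the last pictures all three feet read 41–45 mm above the bench, where about 42 mm means locked. The second white cap was not needed and stays where it stood.

**Tote and tray:** I swung both bails fully in and pressed them down to their stop first. Pressing registered 12–18 N with the fingertips at bar-top height, and a picture showed both lying flat. I then set the tray on them. The last pictures show it level and square, with its visible corners within about 2 px of the centred pose; the network readings put it about 1–5 mm from the tote's centre.

**Disagreements:**
- The estimates of the tote's centre along its long side differed by a few millimetres: outline fits gave 0.482–0.483 m and the networks 0.477–0.482 m. I used 0.4815 m, which the swung-in bail bars confirmed.
- The two estimates of the tray's position before the grasp differed by 4 mm, so I took the average. The side view before release showed the tray centred.

No knocks or unplanned contacts were seen, and I did not move the jar, the socket or the other things on the bench.

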